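Load the slotted vial trays and pin the guard

ROBOT

A 7-joint arm with a two-finger parallel gripper is mounted at the origin on the work surface. World frame = base frame: x ahead of the robot, y to its left, z up, the work surface at z = 0. Lengths are in m, angles in rad, forces in N, time in s.
With the tool pointing down it reaches from about 0.35 to 0.9 m from the base axis. Payload 8.1 kg.
Tool frame: the origin (TCP) lies between the finger pads; the fingertips stand 19 mm ahead of it and the grasp point (between the pads) is the TCP (robot.tip_reach is the distance from the TCP to the fingertips, in m); z points along the fingers, y is the line along which they close (so a half turn about z gives the same grasp; the last joint's range is limited). The gripper opens to 92 mm and grips with 3 to 60 N. Pads are 19 mm wide; open, the fingers measure 130 mm over their backs; the gripper's body (75 mm by 190 mm) begins 47 mm behind the grasp point.
Start: joints at [-1.212, 0.434, 0.025, 1.573, -0.012, 1.134, -0.075], TCP at [0.279, 0.56, 0.246] pointing down, gripper open.
Joint ranges: [-2.62, 2.62], [-0.44, 2.09], [-1.27, 1.32], [0.08, 2.57], [-1.32, 4.46], [0.12, 2], [-2.74, 2.74]. Speed limits (rad/s): [2.22, 2.22, 3.01, 3.01, 3.14, 3.14, 3.14].

INTERFACE

Orientations are given as a unit quaternion [x, y, z, w].
In Python, from cell import robot, gripper_to, planner, eyes, readout gives the robot as it stands. Calls block until the motion is done:
- robot.move_to(position, orientation): joint-space move of the TCP to a pose.
- robot.move_l(position, rotation=None, velocity=0.15, force_limit=None): straight line of the TCP; rotation=None keeps the orientation; velocity is the mean speed in m/s. With force_limit (N) it stops when the force on the tool has changed by that much, and returns True; else False.
- robot.movej(angles): joint-space move.
- gripper_to(opening): finger opening in m; the grip force is fixed at half the most; returns when the fingers have stopped.
- robot.sleep(seconds).
- planner.solve_ik(position, orientation): joint angles nearest the present ones, or None.
- eyes.camera(name): name is "scene" or "top"; returns (picture, depth): 400x640x3 uint8, blue, green, red; 400x640 float32, m along the optical axis (not along the pixel's ray), 0 where there is no reading.
- eyes.camera_model(name): a dict with "intrinsics" (3x3 intrinsics, pixels), "distortion" ([k1, k2, p1, p2, k3] as OpenCV has them; the pictures are not rectified), "view" (4x4, takes a point from world to camera coordinates). Camera axes: x right, y up, looking along -z (the intrinsics and any distortion apply to the point x, -y, -z); pixel columns grow to the right and rows downward; lengths in m; the calibration is good to about 2 mm. A picture is of the moment at which its call begins. camera_model takes no time and is no camera call.
A pose or a line that the arm cannot do raises robot.Unreachable and nothing moves.
- robot.finish_job(): hands the job in; it is judged then, once.
Readings, each from a call of its own:
- readout.read_time(): time.
- readout.read_joint_positions(): joint angles.
- readout.read_joint_vel(): joint speeds.
- readout.read_tau(): joint torques, N m.
- readout.read_position(): TCP position.
- readout.read_eef_rot(): TCP orientation.
- readout.read_ft_force(): force on the tool from outside, world axes, zero at the start.
- readout.read_wrist_torque(): the same for the moment, N m.
- readout.read_gripper_width(): finger opening in m.
- readout.read_gripper_force(): force on a finger pad.
Only numpy, scipy, OpenCV 4.12 (cv2) and the standard library are available. Lean on these libraries where they do the work, as an engineer would, in place of code of your own. Each camera call takes 0.05 s, during which the arm holds its last target. There are 200 camera calls.

TASK

Swing the guard of the tray stand wide open, out of the way, then slide every C-shaped vial tray lying on the bench sideways through its gap onto the spindle, so that they lie flat in one stack on the seat with the spindle inside the bore of each and their tails towards the guard. Then shut the guard fully, so that its lug is in the fork, and push the headed pin down through fork and lug until its head is home. Do not knock over the small amber bottle beside the stand.

Things in the scene. Friction and masses are not known exactly. Their poses are not given: they have to be found in the camera images.
- stand: fixed tray stand, grey base with white bracket, base 12 mm thick, x -155 to +85 mm, y +-110 mm; origin on the bench under its upright spindle. Its x axis points from the guard side (-x, roughly facing the robot) to the back column (front face x +61), z up. Hinge post (y +85) and fork (y -85) stand at x -125 mm, leaving 140 mm between them
- seat (a point): centre of the round grey seat (80 mm across, 40 mm above the bench; a level 24 mm wide ledge carries it on to x -112 mm under the tails); the first tray rests here, the others on top of it. Axes as the stand. The steel spindle, 14 mm thick, rises from it to a 18 mm wide overhead arm (from x -15 mm back to the column, underside at 197 mm, top 213 mm), so trays cannot be threaded over its top
- fork_mouth (a point): centre of the hole at the top face of the fork (84 mm above the bench), where the pin's head comes to rest. The fork is two steel plates 36 x 36 x 8 mm with 16 mm holes (undersides at 42 and 76 mm height); the guard's lug comes between them
- guard_hinge (a point): point on the guard's upright hinge axis, at bar height (64 mm), fixed to the stand 125 mm to its -x and 85 mm to its +y
- guard (a joint): angle of the guard, a bar 154 mm long with a 36 mm square lug at its end (18 mm hole, 170 mm from the hinge; all 58 to 70 mm high). 0: shut against its stop, bar along the stand's -y, lug in the fork, holes in line. It grows to 1.9 rad as the end swings to the stand's -x (out towards the robot; 1.57 points there) and on to +y. Light friction, stays where it is left
- guard_knob (a point): centre of the top (115 mm above the bench) of the black upright knob on the guard, 16 mm thick and 45 mm tall, 75 mm from the hinge axis
- pin: steel headed pin standing in its block; origin at the middle of its lower end, z up along it. Shaft 12 mm thick and 50 mm long with a 10 mm tapered tip (5 mm at its end), round head above it 24 mm thick, 28 mm tall (top at 78 mm)
- pin_collar (a point): middle of the underside of the pin's head, 50 mm above its lower end
- pinblock: grey plastic block 50 x 50 x 55 mm, fixed, with an upright 16 mm hole in which the pin is parked at the start (head resting on the block's top)
- reagent: small amber bottle with red cap, 54 mm across, 120 mm tall, standing near the stand; origin under its middle
- tray1: dark steel vial tray, an open C-shaped ring 84 mm across, 20 mm thick, lying flat, 140 g; origin at the underside, in the centre of its 34 mm bore. x points out through its gap (22 mm wide at the bore, widening outwards); the straight tail handle (20 mm wide, 20 mm thick) runs to -x and ends 85 mm from the origin. None if absent in this start
- tray1_tail (a point): grip point on the top of this tray's tail, 66 mm to its -x, 20 mm above its underside
- tray2: dark steel vial tray, an open C-shaped ring 84 mm across, 20 mm thick, lying flat, 140 g; origin at the underside, in the centre of its 34 mm bore. x points out through its gap (22 mm wide at the bore, widening outwards); the straight tail handle (20 mm wide, 20 mm thick) runs to -x and ends 85 mm from the origin. None if absent in this start
- tray2_tail (a point): grip point on the top of this tray's tail, 66 mm to its -x, 20 mm above its underside
- tray3: dark steel vial tray, an open C-shaped ring 84 mm across, 20 mm thick, lying flat, 140 g; origin at the underside, in the centre of its 34 mm bore. x points out through its gap (22 mm wide at the bore, widening outwards); the straight tail handle (20 mm wide, 20 mm thick) runs to -x and ends 85 mm from the origin. None if absent in this start
- tray3_tail (a point): grip point on the top of this tray's tail, 66 mm to its -x, 20 mm above its underside
- tray4: dark steel vial tray, an open C-shaped ring 84 mm across, 20 mm thick, lying flat, 140 g; origin at the underside, in the centre of its 34 mm bore. x points out through its gap (22 mm wide at the bore, widening outwards); the straight tail handle (20 mm wide, 20 mm thick) runs to -x and ends 85 mm from the origin. None if absent in this start
- tray4_tail (a point): grip point on the top of this tray's tail, 66 mm to its -x, 20 mm above its underside

How it is judged:
By the outcome, as a careful person would: the job done as asked, in the order asked, and still so for the second after the job is handed in, with the robot touching nothing.
Of tray1, tray2, tray3, tray4 only 2 to 4 are there at a start; the rules pass over those that are not, and their reading is None.
At some moment in a run one of tray1, tray2, tray3, tray4 may be knocked a few centimetres aside while the robot is not near it.
It also fails if it takes over 210 s, if anything falls off the work surface, if the arm or the gripper's body presses on something with over 40 N, if the wrist force passes 120 N, or if a joint passes its speed limit or range.

## Working session

There is one attempt and no reset: what is moved stays moved. The work goes in short steps, each a Python script; the robot and the scene stay as the last script left them, time stands still between calls to the robot, and variables do not carry over. Pictures are saved under pics/ and viewed, at most 14 in all, crops included, and the job is handed in when it is done.

```bash
ls; mkdir -p pics; python3 - <<'E'
from cell import robot, eyes, readout
import cv2, numpy as np
for n in("scene","top"):
    p,d=eyes.camera(n); cv2.imwrite(f"pics/{n}0.png",p); np.save(f"pics/{n}0.npy",d)
    m=eyes.camera_model(n); print(n,m)
print(readout.read_time(), robot.tip_reach, readout.read_eef_rot())
E
```

```text
pics
scene {'intrinsics': array([[474.68137467,   0.        , 310.57844334],
       [  0.        , 474.68137467, 202.51834629],
       [  0.        ,   0.        ,   1.        ]]), 'distortion': array([0.02280541, 0.        , 0.        , 0.        , 0.        ]), 'view': array([[ 0.27804014,  0.96055415, -0.0054218 , -0.13778473],
       [-0.60277981,  0.1788686 ,  0.77760049,  0.25992375],
       [ 0.74789717, -0.212936  ,  0.62873531, -1.68668175],
       [ 0.        ,  0.        ,  0.        ,  1.        ]])}
top {'intrinsics': array([[377.81338366,   0.        , 323.10192672],
       [  0.        , 377.81338366, 204.84052958],
       [  0.        ,   0.        ,   1.        ]]), 'distortion': array([-0.0357251,  0.       ,  0.       ,  0.       ,  0.       ]), 'view': array([[ 4.57843437e-03, -9.99615845e-01, -2.73349793e-02,
         2.15626015e-03],
       [ 9.89760418e-01,  6.30075911e-04,  1.42737231e-01,
        -5.53763558e-01],
       [-1.42665175e-01, -2.77085936e-02,  9.89383081e-01,
        -9.15400185e-01],
       [ 0.00000000e+00,  0.00000000e+00,  0.00000000e+00,
         1.00000000e+00]])}
0.1 0.019 [ 2.28917081e-01  9.73445660e-01 -7.12861623e-04 -9.58783109e-05]
```

View pics/scene0.png

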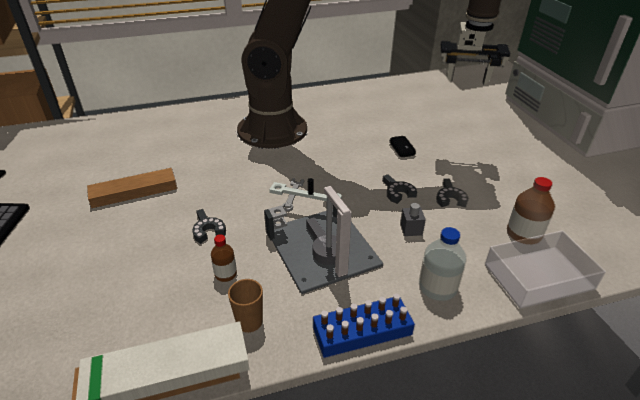

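View pics/top0.png

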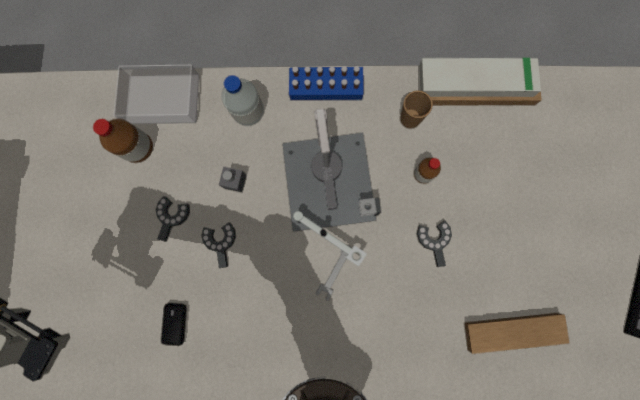

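The scene view shows three trays at (403,190), (452,193) and (209,227), with the guard part open. In the top view the trays are at (171,213), (219,238) and (434,237). The stand base is around (328,182), the hinge at (298,216), the lug at (357,255), the pin block at (232,178) and the amber bottle at (429,169). I'll fit their poses from the depth clouds.

```bash
cat > h.py <<'E'
import numpy as np, cv2
from cell import robot, gripper_to, planner, eyes, readout
from scipy.optimize import minimize
from scipy.spatial.transform import Rotation as R
def cloud(n,d=None):
    if d is None: p,d=eyes.camera(n)
    m=eyes.camera_model(n); K=m["intrinsics"]; D=m["distortion"]
    v,u=np.mgrid[0:400,0:640]
    xy=cv2.undistortPoints(np.stack([u,v],-1).reshape(-1,1,2).astype(np.float64),K,D).reshape(400,640,2)
    c=np.stack([xy[...,0]*d,-xy[...,1]*d,-d],-1)
    V=m["view"]; w=(c-V[:3,3])@V[:3,:3]
    w[d==0]=np.nan
    return w
def zones(w,lo,hi,cx,cy,r):
    w=w.reshape(-1,3); k=(w[:,2]>lo)&(w[:,2]<hi)&(np.hypot(w[:,0]-cx,w[:,1]-cy)<r)
    return w[k]
def inside_tray(q):
    r=np.hypot(q[:,0],q[:,1]); x,y=q[:,0],q[:,1]
    ring=(r<.042)&(r>.017)&~((x>0)&(abs(y)<.011+np.clip(x-.013,0,1)*.25))
    return ring|((x<-.02)&(x>-.085)&(abs(y)<.010))
G=np.stack(np.meshgrid(np.arange(-.09,.05,.002),np.arange(-.05,.05,.002)),-1).reshape(-1,2)
G=G[inside_tray(G)]
def fit_tray(pts):
    """pose x,y,yaw by symmetric nearest distance of top points to template"""
    from scipy.spatial import cKDTree
    T=cKDTree(pts[:,:2]); TG=cKDTree(G)
    def cost(p):
        c,s=np.cos(p[2]),np.sin(p[2]); M=np.array([[c,-s],[s,c]])
        a=T.query(G@M.T+p[:2])[0]; b=TG.query((pts[:,:2]-p[:2])@M)[0]
        return np.minimum(a,.015).mean()+np.minimum(b,.015).mean()
    m=pts[:,:2].mean(0); best=None
    for th in np.arange(0,2*np.pi,np.pi/8):
        x0=np.r_[m+.015*np.array([np.cos(th),np.sin(th)]),th]
        o=minimize(cost,x0,method="Nelder-Mead",options=dict(initial_simplex=x0+np.array([[0,0,0],[.01,0,0],[0,.01,0],[0,0,.2]])))
        if best is None or o.fun<best.fun: best=o
    return best.x,best.fun
def see_tray(w,cx,cy,zb=0.0,r=.09):
    return fit_tray(zones(w,zb+.011,zb+.032,cx,cy,r))
E
python3 - <<'E'
from h import *
W=cloud("top",np.load("pics/top0.npy")); S=cloud("scene",np.load("pics/scene0.npy"))
np.set_printoptions(precision=4,suppress=True)
for n,u,v in[("t",171,213),("t",219,238),("t",434,237)]:
    c=np.nanmean(W[v-20:v+20,u-15:u+15].reshape(-1,3),0); print(n,c,see_tray(W,c[0],c[1]))
for n,u,v in[("bench",400,330),("base",350,215),("blk",237,187),("pin",229,174),("cap",434,163),("hinge",298,216),("knob",323,233),("lug",357,255),("fork",368,207),("col",322,120),("arm",326,150),("seat",327,165),("wrench",335,280)]:
    print(n,W[v,u])
ub=[(403,190),(452,193),(209,227)]
for u,v in ub:
    c=np.nanmean(S[v-8:v+8,u-8:u+8].reshape(-1,3),0); print(c,see_tray(S,c[0],c[1]))
# base rect
b=zones(W,.008,.017,.62,0,.25); r=cv2.minAreaRect((b[:,:2]*1000).astype(np.float32)); print("base",r,len(b))
b=zones(S,.008,.017,.62,0,.25); r=cv2.minAreaRect((b[:,:2]*1000).astype(np.float32)); print("baseS",r,len(b))
for nm,lo,hi in[("guard",.055,.075),("fork",.076,.092),("armtop",.2,.225)]:
    for X in(W,S):
        b=zones(X,lo,hi,.6,0,.25); print(nm,len(b),b.mean(0) if len(b) else 0, cv2.minAreaRect((b[:,:2]*1000).astype(np.float32)) if len(b) else 0)
p0=cv2.imread("pics/top0.png"); cv2.imwrite("pics/c1.png",cv2.resize(p0[100:300,200:460],None,fx=3,fy=3,interpolation=cv2.INTER_CUBIC))
E
```

```text
t [0.5375 0.4083 0.0098] (array([0.5437, 0.4027, 5.9737]), np.float64(0.00218732140247699))
t [0.4722 0.2766 0.0096] (array([0.4777, 0.2762, 0.1828]), np.float64(0.0021714704425788408))
t [ 0.4762 -0.279   0.0109] (array([ 0.4827, -0.2786,  6.4487]), np.float64(0.0021479112290277544))
bench [ 0.2418 -0.1901  0.0005]
base [ 0.5315 -0.0655  0.0101]
blk [0.5971 0.2211 0.0541]
pin [0.6242 0.2348 0.0828]
cap [ 0.6406 -0.2571  0.1228]
hinge [0.5211 0.0633 0.0768]
knob [0.4775 0.0015 0.1134]
lug [ 0.4287 -0.0834 -0.0006]
fork [ 0.5525 -0.1123  0.0098]
col [0.7131 0.002  0.2103]
arm [ 0.6461 -0.0068  0.2116]
seat [ 0.6512 -0.0064  0.0632]
wrench [ 0.3649 -0.0267  0.0003]
[0.472  0.2859 0.0148] (array([0.4784, 0.2772, 6.45  ]), np.float64(0.0028087722049309244))
[0.5257 0.4146 0.0152] (array([0.5454, 0.4033, 5.9859]), np.float64(0.00269569921969294))
[ 0.4735 -0.2763  0.0144] (array([ 0.4849, -0.2767,  6.4684]), np.float64(0.0025144994796152003))
base ((661.56591796875, 5.75445556640625), (435.3763427734375, 416.1495666503906), 47.84508514404297) 5945
baseS ((637.242919921875, -3.451873779296
[... 183 characters left out ...]
125), 59.16150665283203)
guard 758 [0.5434 0.0029 0.0659] ((636.874267578125, 11.453369140625), (405.6700439453125, 309.91192626953125), 58.43161392211914)
fork 505 [ 0.5714 -0.0554  0.083 ] ((618.9844970703125, -0.4228363037109375), (200.79811096191406, 494.95062255859375), 4.631524085998535)
fork 464 [ 0.5974 -0.0436  0.0832] ((613.5274658203125, 9.229507446289062), (464.0650939941406, 251.91036987304688), 71.9913330078125)
armtop 400 [0.6913 0.0005 0.2118] ((690.0701293945312, 2.279142379760742), (95.22830200195312, 25.052839279174805), 4.912332057952881)
armtop 359 [0.7006 0.0011 0.2109] ((691.4464721679688, 0.9776172637939453), (101.64763641357422, 25.69651222229004), 9.332342147827148)
```

View pics/c1.png

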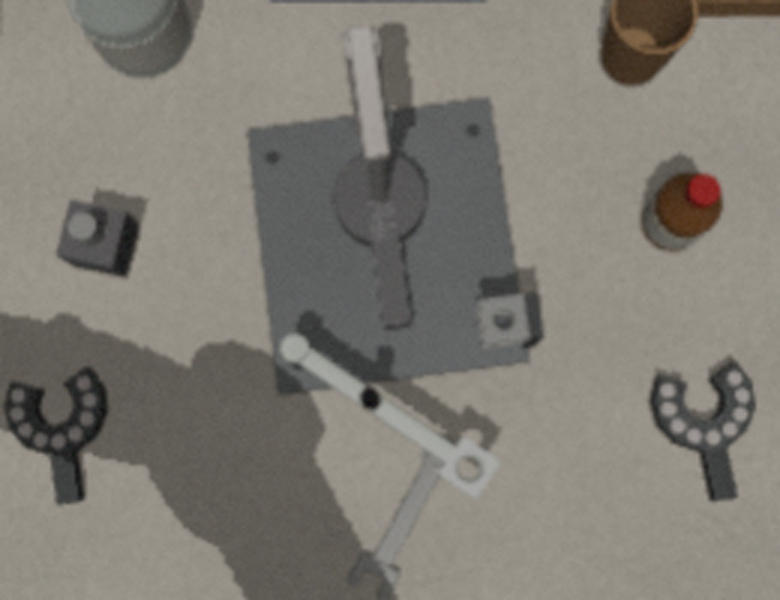

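The crop shows the base corners at (248,130), (490,98), (528,362) and (277,393). The fork hole is at (503,320), the hinge cap at (294,348), the lug hole at (468,467) and the knob at (370,398). I'll get the same features from the scene camera.

```bash
python3 - <<'E'
import cv2
p=cv2.imread("pics/scene0.png"); cv2.imwrite("pics/c2.png",cv2.resize(p[165:305,250:440],None,fx=4,fy=4,interpolation=cv2.INTER_CUBIC))
E
```

```text
(no output)
```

View pics/c2.png

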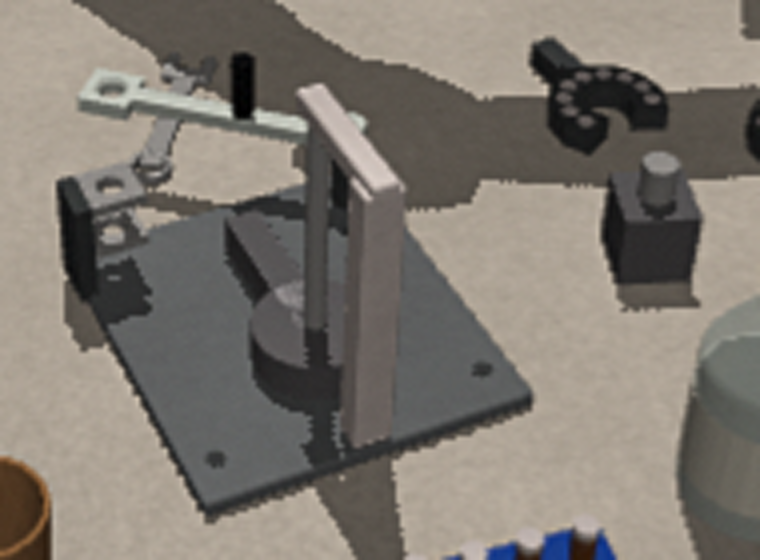

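The scene crop shows base corners at (532,395) and (208,508), the fork hole at (111,184), the lug hole at (112,89), the knob top at (243,57), the pin top at (661,160) and the spindle foot at (316,331). Next I'll fit the stand pose and guard angle jointly.

```bash
cat >> h.py <<'E'
def ray(n,u,v,z):
    m=eyes.camera_model(n); x,y=cv2.undistortPoints(np.array([[[u,v]]],float),m["intrinsics"],m["distortion"])[0,0]
    V=m["view"]; o=-V[:3,:3].T@V[:3,3]; d=V[:3,:3].T@np.array([x,-y,-1]); return (o+d*(z-o[2])/d[2])[:2]
E
python3 - <<'E'
from h import *
from scipy.optimize import least_squares
np.set_printoptions(precision=4,suppress=True)
t=lambda a,b:(200+a/3,100+b/3); s=lambda a,b:(250+a/4,165+b/4)
obs=[("top",*t(248,130),(.085,.11,.012)),("top",*t(490,98),(.085,-.11,.012)),("top",*t(528,362),(-.155,-.11,.012)),("top",*t(277,393),(-.155,.11,.012)),
("top",*t(503,320),(-.125,-.085,.084)),("top",*t(294,348),(-.125,.085,.077)),
("scene",*s(532,395),(.085,.11,.012)),("scene",*s(208,508),(.085,-.11,.012)),("scene",*s(111,184),(-.125,-.085,.084)),("scene",*s(316,331),(.006,0,.04)),
("top",*t(468,467),("g",.17,.07)),("top",*t(370,398),("g",.075,.115)),("scene",*s(112,89),("g",.17,.07)),("scene",*s(243,57),("g",.075,.115))]
W=[ray(o[0],o[1],o[2],o[3][2]) for o in obs]
def model(p,m):
    if m[0]=="g": m=(-.125-m[1]*np.sin(p[3]),.085-m[1]*np.cos(p[3]))
    c,q=np.cos(p[2]),np.sin(p[2]); return np.array([p[0]+c*m[0]-q*m[1],p[1]+q*m[0]+c*m[1]])
f=lambda p:np.concatenate([model(p,o[3])-w for o,w in zip(obs,W)])
r=least_squares(f,[.62,0,.1,1.],loss="soft_l1",f_scale=.003); print(r.x)
for o,e in zip(obs,f(r.x).reshape(-1,2)*1000): print(o[0],o[3],e)
# pin
print("pin",ray("top",*t(83,225),.083),ray("scene",*s(661,160),.083)); print("bottle cap",ray("top",434,163,.12))
T=cloud("top",np.load("pics/top0.npy")); S=cloud("scene",np.load("pics/scene0.npy"))
for X in(T,S):
    b=zones(X,.074,.09,.617,.235,.04); print("pin pts",len(b),b.mean(0),(b.max(0)+b.min(0))/2)
    b=zones(X,.205,.22,.69,0,.15); q=cv2.minAreaRect((b[:,:2]*1000).astype(np.float32)); print(q)
E
```

```text
[ 0.657  -0.0034  0.1304  0.7264]
top (0.085, 0.11, 0.012) [2.9545 3.3416]
top (0.085, -0.11, 0.012) [2.8807 0.9302]
top (-0.155, -0.11, 0.012) [ 1.0362 -0.3113]
top (-0.155, 0.11, 0.012) [-0.3969  1.9575]
top (-0.125, -0.085, 0.084) [1.1263 0.8225]
top (-0.125, 0.085, 0.077) [1.0001 1.3773]
scene (0.085, 0.11, 0.012) [-1.9758  0.3831]
scene (0.085, -0.11, 0.012) [-3.2976 -4.6946]
scene (-0.125, -0.085, 0.084) [-1.259  -3.2248]
scene (0.006, 0, 0.04) [-3.01   -0.4459]
top ('g', 0.17, 0.07) [0.2617 0.663 ]
top ('g', 0.075, 0.115) [1.7648 1.9216]
scene ('g', 0.17, 0.07) [-3.3312 -2.1628]
scene ('g', 0.075, 0.115) [ 0.8639 -3.3041]
pin [0.6217 0.238 ] [0.6213 0.2442]
bottle cap [ 0.6413 -0.2578]
pin pts 80 [0.6227 0.239  0.0818] [0.6234 0.2392 0.0804]
((690.08447265625, 2.180063247680664), (95.22145080566406, 24.652687072753906), 5.0817060470581055)
pin pts 69 [0.6256 0.24   0.0816] [0.6249 0.2413 0.0804]
((690.7221069335938, 3.979368209838867), (101.24215698242188, 25.159038543701172), 5.097354888916016)
```

```bash
cat >> h.py <<'E'
SP=np.array([.657,-.0034,.1304])
def st(x,y,p=SP):
    c,s=np.cos(p[2]),np.sin(p[2]); return np.array([p[0]+c*x-s*y,p[1]+s*x+c*y])
def quat(phi):
    "tool down, closing axis y along world angle phi"
    y=np.array([np.cos(phi),np.sin(phi),0]); z=np.array([0,0,-1.]); return R.from_matrix(np.stack([np.cross(y,z),y,z],1)).as_quat()
def ikq(p,phi):
    "pick the half turn with wrist nearer mid range"
    best=None
    for k in(0,np.pi):
        q=quat(phi+k); j=planner.solve_ik(list(p),list(q))
        if j is not None and (best is None or abs(j[6])<best[0]): best=(abs(j[6]),q,j)
    return best
def knob(a): return st(-.125-.075*np.sin(a),.085-.075*np.cos(a))
def tang(a): return SP[2]+np.arctan2(np.sin(a),-np.cos(a))
E
cat > g.py <<'E'
from h import *
np.set_printoptions(precision=3,suppress=True)
z=.104
for a in(.73,1.3,1.92,0): 
    for k in(0,np.pi):
        print(a,k,planner.solve_ik([*knob(a),z],list(quat(tang(a)+k))))
E
python3 g.py
```

```text
0.73 0 [-0.122  0.384  0.006  2.081 -0.004  0.676  2.429]
0.73 3.141592653589793 [-0.553  0.425  0.575  2.115 -0.357  0.695 -0.34 ]
1.3 0 [-0.286  0.351  0.113  2.146 -0.064  0.648  1.844]
1.3 3.141592653589793 [-0.666  0.394  0.611  2.175 -0.363  0.67  -0.973]
1.92 0 [-0.461  0.355  0.209  2.148 -0.12   0.649  1.183]
1.92 3.141592653589793 [-0.839  0.42   0.716  2.176 -0.435  0.688 -1.613]
0 0 [-0.821  0.73   1.149  2.015 -0.831  0.969 -2.247]
0 3.141592653589793 [-0.45   0.486  0.504  1.989 -0.338  0.748  0.387]
```

```bash
cat > g.py <<'E'
from h import *
np.set_printoptions(precision=3,suppress=True)
z=.104; q=lambda a:list(quat(tang(a)+np.pi))
a=.7264
robot.move_to([*knob(a),.22],q(a))
gripper_to(.055)
print(robot.move_l([*knob(a),z],force_limit=8,velocity=.12))
gripper_to(.021); print(readout.read_gripper_width(),readout.read_ft_force())
for a in [.9,1.1,1.3,1.5,1.7,1.84,1.92]:
    if robot.move_l([*knob(a),z],q(a),velocity=.12,force_limit=12): print("stop",a); break
print(readout.read_ft_force(),readout.read_gripper_width())
gripper_to(.055); robot.move_l([*knob(a),.2],velocity=.2)
# go aside for picture
robot.move_to([.42,.08,.33],q(1.5)); 
p,d=eyes.camera("top"); cv2.imwrite("pics/t1.png",p); np.save("pics/t1.npy",d)
p,d=eyes.camera("scene"); cv2.imwrite("pics/s1.png",p); np.save("pics/s1.npy",d)
print(readout.read_time())
T=cloud("top",np.load("pics/t1.npy")); S=cloud("scene",np.load("pics/s1.npy"))
for c in[(.544,.403),(.478,.276),(.483,-.279)]:
    for X in(T,S):
        try: print(c,see_tray(X,*c,r=.13))
        except Exception as e: print(e)
E
python3 g.py
```

```text
False
0.021140924422931525 [-0.377  0.205 -0.454]
[-0.071  0.051  0.387] 0.020990609378645612
9.2083
(0.544, 0.403) (array([0.538, 0.41 , 3.579]), np.float64(0.010213334826205001))
(0.544, 0.403) (array([0.545, 0.403, 5.956]), np.float64(0.0052429183493361165))
'x' must be finite, check for nan or inf values
(0.478, 0.276) (array([0.479, 0.278, 6.442]), np.float64(0.006185061115006522))
(0.483, -0.279) (array([ 0.482, -0.278,  0.186]), np.float64(0.0021330894659693823))
(0.483, -0.279) (array([ 0.485, -0.277,  6.455]), np.float64(0.0024904511404631527))h.py:31: RuntimeWarning: Mean of empty slice.
  m=pts[:,:2].mean(0); best=None
  ret = um.true_divide(
```

View pics/s1.png

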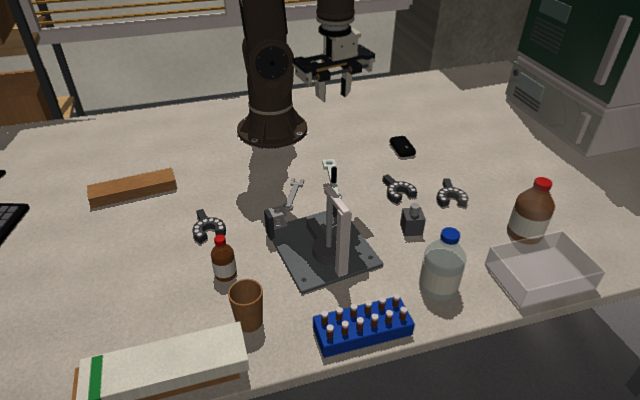

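The guard is now wide open, with the bar end at (328,163), and all three trays are where they were. Picking the right-hand tray first.

```bash
cat >> h.py <<'E'
GX=-.072
def tail(p,g=GX): return np.array([p[0]+g*np.cos(p[2]),p[1]+g*np.sin(p[2])])
def pick(p):
    t=tail(p); b=ikq([*t,.022],p[2]+np.pi/2); q=list(b[1])
    gripper_to(.05); robot.move_to([*t,.15],q)
    print("down",robot.move_l([*t,.022],q,velocity=.15,force_limit=8))
    gripper_to(.012); print("w",readout.read_gripper_width(),readout.read_gripper_force())
    robot.move_l([*t,.2],velocity=.2)
def place_pre(k,zc=.2):
    phi=SP[2]+np.pi/2
    g=st(-.07+GX,0); q=list(ikq([*g,.1],phi)[1])
    robot.move_l([*g,zc],q,velocity=.2)
    z=.04+.02*k+.022+.004
    print("desc",robot.move_l([*g,z],velocity=.15,force_limit=8))
    return z
def place_in(k,z,dy=0):
    s=robot.move_l([*st(GX,dy),z],velocity=.08,force_limit=8); print("slide",s,readout.read_position(),readout.read_ft_force())
    return s
def release(k,z,dy=0):
    print("lower",robot.move_l([*st(GX,dy),z-.008],velocity=.03,force_limit=5),readout.read_position(),readout.read_ft_force())
    gripper_to(.036)
    robot.move_l([*st(GX,dy),z+.03],velocity=.1); robot.move_l([*st(GX-.09,dy),z+.05],velocity=.2); 
E
python3 - <<'E'
from h import *
np.set_printoptions(precision=4,suppress=True)
pick([.4835,-.2778,.178])
z=place_pre(0)
p,d=eyes.camera("top"); cv2.imwrite("pics/t2.png",cv2.resize(p[100:300,220:420],None,fx=3,fy=3,interpolation=cv2.INTER_CUBIC))
p,d=eyes.camera("scene"); cv2.imwrite("pics/s2.png",cv2.resize(p[140:300,230:430],None,fx=4,fy=3.75,interpolation=cv2.INTER_CUBIC))
print(readout.read_time(),readout.read_gripper_width(),readout.read_position())
E
```

```text
down False
w 0.01942108236939982 29.99236285686493
desc False
16.6167 0.019708206085010095 [ 0.5168 -0.0219  0.0668]
```

View pics/s2.png

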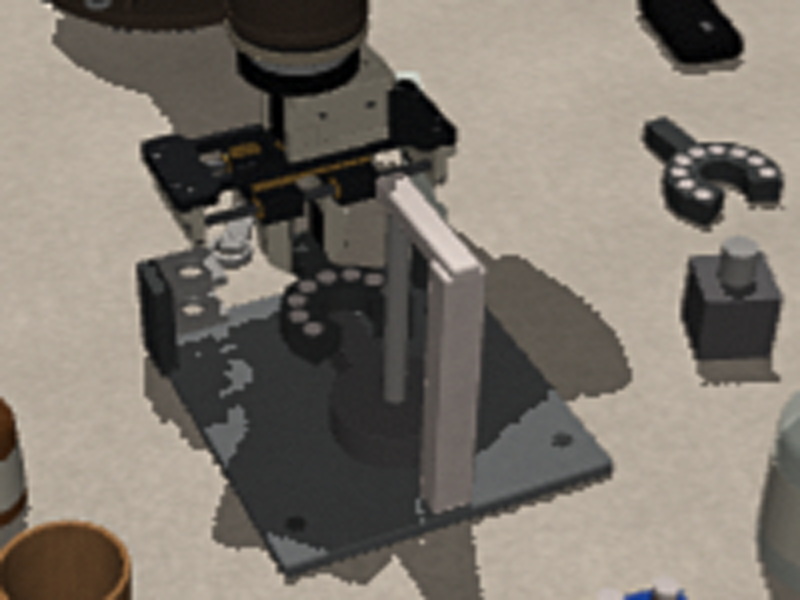

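The tray is level in front of the spindle, its gap facing it around (340,330), with clear space on both sides. Sliding it in.

```bash
python3 - <<'E'
from h import *
np.set_printoptions(precision=4,suppress=True)
z=.066
print(readout.read_ft_force(),readout.read_wrist_torque())
if not place_in(0,z):
    release(0,z)
    p,d=eyes.camera("top"); cv2.imwrite("pics/t3.png",cv2.resize(p[100:300,220:420],None,fx=3,fy=3,interpolation=cv2.INTER_CUBIC)); np.save("pics/t3.npy",d)
p,d=eyes.camera("scene"); cv2.imwrite("pics/s3.png",cv2.resize(p[140:300,230:430],None,fx=4,fy=3.75,interpolation=cv2.INTER_CUBIC)); np.save("pics/s3.npy",d)
S=cloud("scene",d); print(see_tray(S,.645,-.005,.04,.09))
for c in[(.544,.403),(.478,.276)]: print(see_tray(S,*c,r=.08))
print(readout.read_time())
E
```

```text
[-0.2601 -0.5927 -0.4928] [-0.0431  0.2785  0.076 ]
slide False [ 0.585  -0.0129  0.0659] [-0.162   0.147  -1.1705]
lower True [ 0.5855 -0.0129  0.0618] [ 0.8713 -0.3817  0.5397]
(array([ 0.6548, -0.0091,  0.0482]), np.float64(0.005310435143391396))
(array([0.5453, 0.4035, 5.9762]), np.float64(0.0029320135180151974))
(array([0.4719, 0.3086, 6.4879]), np.float64(0.0030577843934717864))
19.6
```

View pics/s3.png

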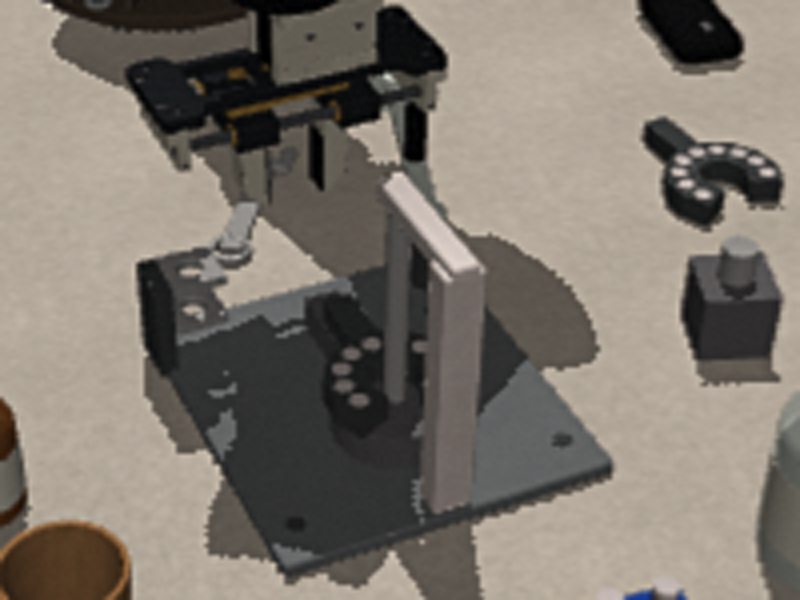

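Tray 1 is seated on the spindle. The middle tray has been knocked to y≈0.309, so I'm using its fresh pose.

```bash
cat >> h.py <<'E'
def up(z=.25):
    p=readout.read_position(); robot.move_l([p[0],p[1],z],velocity=.25)
E
python3 - <<'E'
from h import *
np.set_printoptions(precision=4,suppress=True)
up()
S=cloud("scene"); p,c=see_tray(S,.472,.309,r=.09); print(p,c)
p[:2]-=[.001,.001]; p[2]=(p[2]+np.pi)%(2*np.pi)-np.pi
pick(p); z=place_pre(1)
if not place_in(1,z): release(1,z); up()
p,d=eyes.camera("scene"); cv2.imwrite("pics/s4.png",cv2.resize(p[140:300,230:480],None,fx=3.2,fy=3.2,interpolation=cv2.INTER_CUBIC))
S=cloud("scene",d); print(see_tray(S,.545,.403,r=.09)); print(readout.read_time())
E
```

```text
[0.4714 0.3087 0.1943] 0.0040012201379887365
down False
w 0.019992434966128573 29.71701979637146Traceback (most recent call last):
  File "<stdin>", line 6, in <module>
  File "h.py", line 68, in place_pre
    robot.move_l([*g,zc],q,velocity=.2)
    ~~~~~~~~~~~~^^^^^^^^^^^^^^^^^^^^^^^
cell.Unreachable: the arm cannot follow that straight line within its joint ranges
```

```bash
python3 - <<'E'
s=open('h.py').read()
s=s.replace("    robot.move_l([*g,zc],q,velocity=.2)\n","""    cur=R.from_quat(readout.read_eef_rot())
    q=list(min((quat(phi),quat(phi+np.pi)),key=lambda q:(cur.inv()*R.from_quat(q)).magnitude()))
    try: robot.move_l([*g,zc],q,velocity=.2)
    except robot.Unreachable: print('joint move',planner.solve_ik([*g,zc],q)); robot.move_to([*g,zc],q)
""")
open('h.py','w').write(s)
E
python3 - <<'E'
from h import *
np.set_printoptions(precision=4,suppress=True)
print(readout.read_joint_positions())
z=place_pre(1)
if not place_in(1,z): release(1,z); up()
p,d=eyes.camera("scene"); cv2.imwrite("pics/s4.png",cv2.resize(p[140:300,230:480],None,fx=3.2,fy=3.2,interpolation=cv2.INTER_CUBIC))
S=cloud("scene",d); print(see_tray(S,.545,.403,r=.09)); print(readout.read_time())
E
```

```text
[-0.3051  0.3323 -0.5494  1.9081  0.2092  0.9596  0.8137]
desc False
slide False [ 0.585  -0.0129  0.0859] [-0.4429 -0.2718 -1.9626]
lower True [ 0.5859 -0.0126  0.0816] [0.613  0.3448 1.6608]
(array([ 0.5461,  0.4038, -0.3124]), np.float64(0.0027200431380744777))
31.3417
```

View pics/s4.png

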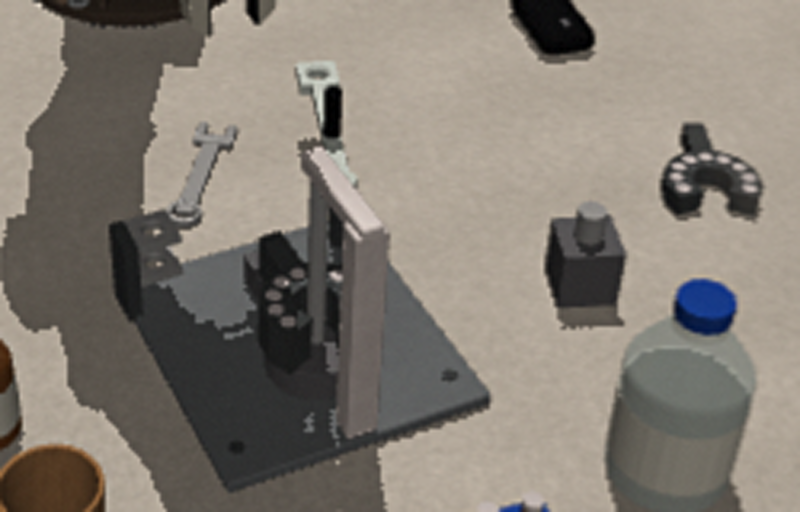

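Two trays are stacked around (290,310). The last one, at (710,180), hasn't moved.

```bash
python3 - <<'E'
from h import *
np.set_printoptions(precision=4,suppress=True)
pick([.5447,.4033,-.311]); z=place_pre(2)
if not place_in(2,z): release(2,z); up()
p,d=eyes.camera("scene"); cv2.imwrite("pics/s5.png",cv2.resize(p[140:300,230:480],None,fx=3.2,fy=3.2,interpolation=cv2.INTER_CUBIC)); np.save("pics/s5.npy",d)
p,d=eyes.camera("top"); np.save("pics/t5.npy",d)
# pin head centre, both cameras
for X in(cloud("top",d),cloud("scene",np.load("pics/s5.npy"))):
    b=zones(X,.077,.09,.622,.24,.03); print("pin",len(b),b.mean(0)); b=zones(X,.048,.06,.622,.24,.05); print("blk",len(b),cv2.minAreaRect((b[:,:2]*1000).astype(np.float32)) if len(b)>5 else 0)
print(readout.read_time())
E
```

```text
down False
w 0.019832812060378333 29.891484081745148
desc False
slide False [ 0.5851 -0.0129  0.1059] [-0.431  -0.8261 -2.3673]
lower True [ 0.5858 -0.0127  0.1015] [1.1605 0.6214 2.0047]
pin 78 [0.6227 0.2391 0.0822]
blk 299 ((623.227294921875, 240.31431579589844), (51.43498229980469, 50.526771545410156), 78.67615509033203)
pin 62 [0.6255 0.2402 0.0828]
blk 224 ((623.5816650390625, 241.59210205078125), (51.398868560791016, 52.668067932128906), 77.68114471435547)
42.85
```

View pics/s5.png

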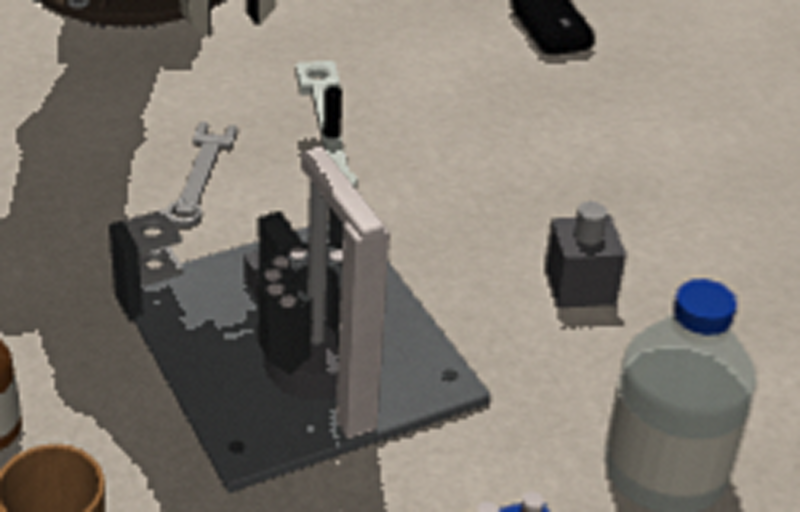

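All three trays are stacked and flat. Now shutting the guard.

```bash
python3 - <<'E'
from h import *
np.set_printoptions(precision=4,suppress=True)
z=.104; q=lambda a:list(quat(tang(a)+np.pi))
a=1.88
robot.move_to([*knob(a),.25],q(a)); gripper_to(.055)
print(robot.move_l([*knob(a),z],force_limit=8,velocity=.15)); gripper_to(.021)
for a in list(np.arange(1.7,.05,-.2))+[0,-.05,-.09]:
    if robot.move_l([*knob(a),z],q(a),velocity=.12 if a>.2 else .04,force_limit=14): print("stop",a); break
print(readout.read_position(),knob(0),readout.read_ft_force())
gripper_to(.028); print(readout.read_ft_force()); up()
robot.move_to([.5,.2,.28],q(.8))
p,d=eyes.camera("scene"); cv2.imwrite("pics/s6.png",cv2.resize(p[170:250,250:350],None,fx=8,fy=7.5,interpolation=cv2.INTER_CUBIC)); np.save("pics/s6.npy",d)
p,d=eyes.camera("top"); cv2.imwrite("pics/t6.png",cv2.resize(p[160:240,290:390],None,fx=8,fy=7.5,interpolation=cv2.INTER_CUBIC)); np.save("pics/t6.npy",d)
print(readout.read_time())
E
```

```text
False
[ 0.5352 -0.0089  0.1034] [ 0.5318 -0.0097] [-9.4182 -0.4796  6.5701]
[-0.9965  0.1402 -1.1183]
54.4667
```

View pics/s6.png

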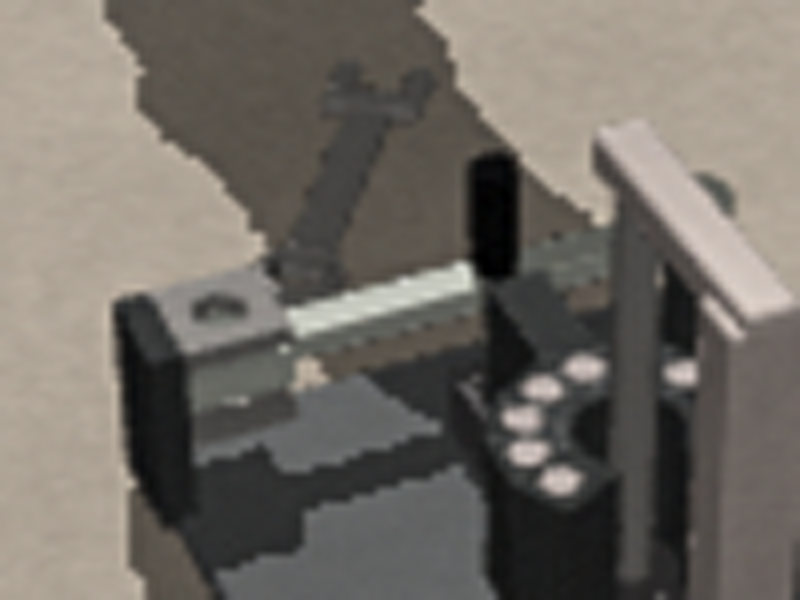

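View pics/t6.png

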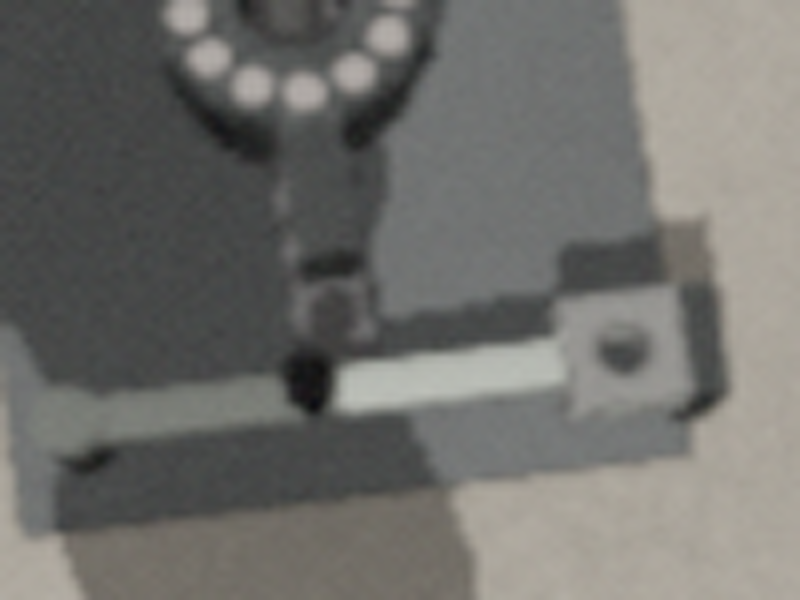

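The guard is shut against its stop with the lug in the fork. The fork hole is at (219,310) in the scene crop and (623,350) in the top crop. Next I'll centre and grasp the pin, then hover over the fork.

```bash
python3 - <<'E'
from h import *
np.set_printoptions(precision=4,suppress=True)
f1=ray("top",290+623.5/8-.5,160+350.5/7.5-.5,.084); f2=ray("scene",250+219.5/8-.5,170+310.5/7.5-.5,.084)
T=cloud("top",np.load("pics/t6.npy")); S=cloud("scene",np.load("pics/s6.npy")); c=st(-.125,-.085)
print(f1,f2,c)
for X in(T,S):
    b=zones(X,.078,.091,*c,.027); print(len(b),b.mean(0),cv2.minAreaRect((b[:,:2]*1000).astype(np.float32)))
F=(f1+f2)/2; P=np.array([.6234,.2405]); zg=.077
print("t",readout.read_time())
q1=list(ikq([*P,zg],SP[2]+np.pi/2)[1])
gripper_to(.06); robot.move_to([*P,.16],q1); print(robot.move_l([*P,zg],velocity=.1,force_limit=8))
gripper_to(.018); print(readout.read_gripper_width(),readout.read_ft_force()); gripper_to(.06)
robot.move_l([*P,.11],velocity=.15)
q2=list(ikq([*P,zg],SP[2])[1]); robot.move_to([*P,.11],q2); print(robot.move_l([*P,zg],velocity=.1,force_limit=8))
gripper_to(.018); print(readout.read_gripper_width(),readout.read_ft_force(),readout.read_position())
robot.move_l([*P,.2],velocity=.15)
print(readout.read_gripper_width(),readout.read_joint_positions(),planner.solve_ik([*F,.16],q2))
E
```

```text
[ 0.5441 -0.1042] [ 0.5444 -0.1026] [ 0.5441 -0.1039]
234 [ 0.5455 -0.1085  0.084 ] ((545.846435546875, -108.6467056274414), (36.132991790771484, 42.74507522583008), 7.522488117218018)
180 [ 0.5478 -0.1061  0.0841] ((546.3577270507812, -106.73065185546875), (40.22297668457031, 46.39573287963867), 5.233896732330322)
t 54.4667
False
0.02324634477059805 [-0.5323 -0.6691  1.2425]
False
0.023173145534520243 [-0.2832  0.1641  1.466 ] [0.6234 0.2406 0.0772]
0.023348289172708928 [-0.6975  0.5594  0.3935  1.5385 -0.2313  1.0918 -0.1202] [-0.2366  0.4283  0.4478  1.88   -0.2345  0.8848  0.456 ]
```

```bash
python3 - <<'E'
from h import *
F=np.array([.5445,-.1037]); q=list(readout.read_eef_rot())
robot.move_l([*F,.2],velocity=.2); robot.move_l([*F,.163],velocity=.1)
p,d=eyes.camera("scene"); cv2.imwrite("pics/s7.png",cv2.resize(p[160:240,240:340],None,fx=8,fy=7.5,interpolation=cv2.INTER_CUBIC))
print(readout.read_ft_force(),readout.read_gripper_width(),readout.read_position())
E
```

```text
[ 0.49989964 -0.04349341 -1.40884598] 0.023447460400220513 [ 0.54483255 -0.10371768  0.1633813 ]
```

View pics/s7.png

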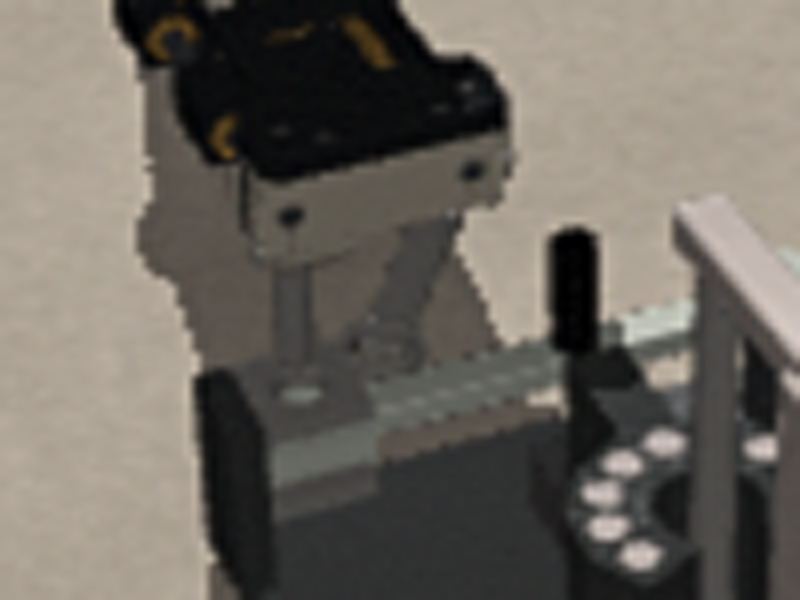

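The pin shaft is at column ≈293 and the hole centre at (299,395), so the pin needs to move about 2 mm towards +y. Inserting with a force limit and a small search.

```bash
python3 - <<'E'
from h import *
np.set_printoptions(precision=4,suppress=True)
F0=np.array([.5447,-.1021]); ok=False
for dx,dy in[(0,0),(2,0),(-2,0),(0,2),(0,-2),(3,2),(-3,2),(3,-2),(-3,-2)]:
    F=F0+np.array([dx,dy])/1000
    robot.move_l([*F,.160],velocity=.05)
    s=robot.move_l([*F,.106],velocity=.04,force_limit=8); p=readout.read_position()
    print(dx,dy,s,p,readout.read_ft_force(),readout.read_gripper_width())
    if p[2]<.109: ok=True; break
    if p[2]<.145: break
print(readout.read_time())
E
```

```text
0 0 False [ 0.5449 -0.1022  0.1062] [-0.7459 -0.4592 -0.9061] 0.023399516083827104
67.4583
```

```bash
python3 - <<'E'
from h import *
np.set_printoptions(precision=4,suppress=True)
p=readout.read_position()
print(robot.move_l([p[0],p[1],.101],velocity=.02,force_limit=10),readout.read_position(),readout.read_ft_force())
gripper_to(.05); up(.18)
# close the fingers and press on the head top (z .112) to be sure it is home
gripper_to(.0); print(robot.move_l([p[0],p[1],.112+.019-.004],velocity=.05,force_limit=10),readout.read_position(),readout.read_ft_force())
up(.25); robot.move_to([.42,.25,.33],list(readout.read_eef_rot())); robot.sleep(.3)
P,d=eyes.camera("scene"); cv2.imwrite("pics/s8.png",cv2.resize(P[150:300,200:400],None,fx=4,fy=4,interpolation=cv2.INTER_CUBIC))
S=cloud("scene",d); b=zones(S,.1,.125,*p[:2],.02); print("head",len(b),b.mean(0),b[:,2].max())
b=zones(S,.0,.13,.641,-.258,.03); print("bottle",len(b),b[:,2].max()); b=zones(S,.085,.115,.66,0,.07); print("stack top",np.median(b[:,2])); print(readout.read_time())
E
```

```text
True [ 0.545  -0.1023  0.1058] [-1.4588  0.7113  7.4763]
True [ 0.5445 -0.1021  0.1313] [-1.5702  1.5349  9.0255]
head 78 [ 0.5493 -0.1021  0.1101] 0.11685553263077957
bottle 896 0.12372519596178876
stack top 0.10034911160752652
72.9833
```

View pics/s8.png

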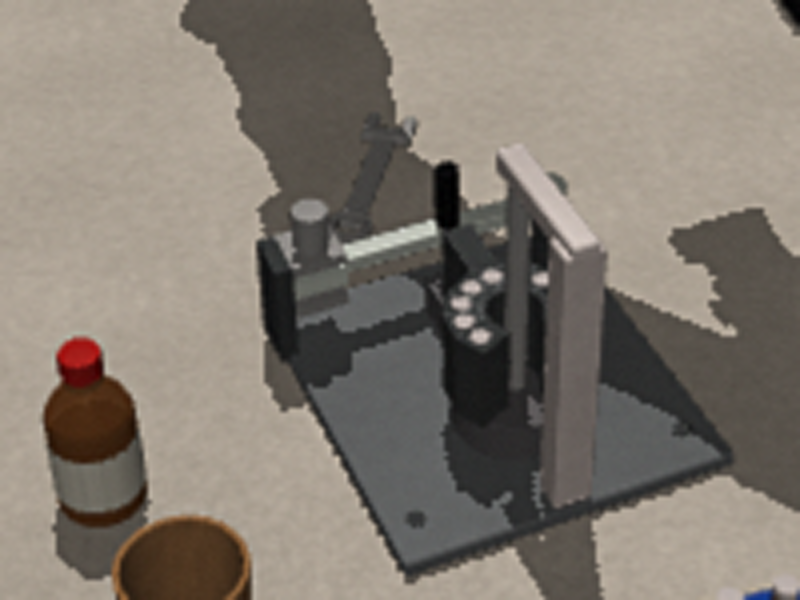

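The pin head at (310,225) sits home on the fork: the fingertips touched its top at 112 mm. The guard is shut, the three trays are stacked level around the spindle, and the bottle is upright.

```bash
python3 -c "
from cell import robot
print(robot.finish_job())"
```

```text
the job is handed in; nothing more can be done
None
```

The job is handed in: the guard was swung open, all three trays that were there are stacked flat on the spindle, the guard is shut with the pin home, and the amber bottle is still standing. It took about 73 s of the 210 s; the hand-in call gave no verdict.

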